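# Make up the burger caddy and the coffee caddy

## Task

Make up the two wooden table caddies from the stock standing on the prep table: the squeeze bottle, the salt shaker and the relish jar go in the three-bay burger caddy, the sugar pourer and the cocoa tin in the two-bay coffee caddy. Stand each one upright, flat on the caddy's floor, one to a bay, each in the bay that fits its size so that the largest thing has the largest bay and the smallest the smallest; set them down without dropping them. Leave the food can and the stack of ramekins standing where they are.

Things in the scene. Friction and masses are not known exactly. Their poses are not given: they have to be found in the camera images.
- burger_caddy: Loose pale wooden three-bay tray, 96 (x) by 230 (y) by 36 mm high, 0.8 kg; a 13 mm lip at rim height at each y end. Floor, walls and dividers 4 mm thick, dividers as high as the walls. Origin: centre of its underside, z up. Bays in a row along y, each 88 mm along x, centred on x = 0: 84 mm long at y = -69 mm (relish jar), 72 at y = +13 (squeeze bottle), 58 at y = +82 (salt shaker).
- coffee_caddy: Loose pale wooden two-bay tray, 96 (x) by 156 (y) by 36 mm high, 0.7 kg; lips, floor, walls and divider as on the burger caddy. Origin: centre of its underside, z up. Bays in a row along y, each 88 mm along x, centred on x = 0: 84 mm long at y = -32 mm (sugar pourer), 60 at y = +44 (cocoa tin, which fits only with its 70 mm side along the caddy's x).
- squeeze_bottle: Round white plastic squeeze bottle (rigid here), 160 mm tall with a thin conical nozzle on top; body 52 mm in diameter and straight up to 105 mm, then shoulder and nozzle (nozzle 20 mm across at its root). About 0.2 to 0.37 kg. Origin: centre of its underside; z up its axis. It starts upright on the table.
- salt_shaker: Small round glass salt shaker with a domed steel cap, 86 mm tall, 42 mm in diameter (cap 43 mm from 60 to 74 mm up, then domed). 0.14 kg. Origin: centre of its underside; z up its axis. It starts upright on the table.
- relish_jar: Squat round green glass jar with a paper label and a white screw lid, 78 mm tall; body 62 mm in diameter up to 56 mm, lid 64 mm in diameter from 62 to 78 mm up. About 0.21 to 0.39 kg. Origin: centre of its underside; z up its axis. It starts upright on the table.
- sugar_pourer: Round glass sugar pourer, filled with white sugar, with a steel cone top and short spout, 122 mm tall; glass 66 mm in diameter and straight up to 80 mm, steel collar 67 mm across from 80 to 90 mm, cone above. About 0.25 to 0.47 kg. Origin: centre of its underside; z up its axis. It starts upright on the table.
- cocoa_tin: Upright rectangular brown tin with a cream label, steel edges and a small white plastic lid: 70 mm (x) by 38 mm (y), straight to 80 mm, lid to 88 mm. 0.22 kg. Origin: centre of its underside; x along its long side, z up. It starts upright on the table, turned any way.
- food_can: Bystander, to be left alone: plain steel food can with a cream label, 73 mm in diameter, 108 mm tall, 0.45 kg, standing loose among the stock. Origin: centre of its underside.
- ramekin_stack: Bystander, to be left alone: stack of white ceramic ramekins (one rigid piece), 72 mm across, 63 mm tall, 0.5 kg, standing loose among the stock. Origin: centre of its underside.
Not all that is in view belongs to the job. Leave any yellow look-alike of the salt_shaker alone. Leave any black look-alike of the relish_jar alone.

How it is judged:
At the end, for the whole second after the job is handed in: Bottle, shaker and jar stand in the 72, 58 and 84 mm bays of the burger caddy, pourer and tin in the 84 and 60 mm bays of the coffee caddy: each wholly in its bay, underside within 5 mm of its floor, upright within 0.1 rad, at rest (under 0.03 m/s); both caddies level within 0.06 rad (y of relish_jar in the frame of burger_caddy between -0.084 and -0.054 m and x of relish_jar in the frame of burger_caddy between -0.017 and 0.017 m and z of relish_jar in the frame of burger_caddy between 0 and 0.009 m and angle between each of relish_jar, squeeze_bottle, salt_shaker, sugar_pourer, cocoa_tin's own z axis and vertical below 0.1 rad and linear speed of each of relish_jar, squeeze_bottle, salt_shaker, burger_caddy, sugar_pourer, cocoa_tin, coffee_caddy below 0.03 m/s and y of squeeze_bottle in the frame of burger_caddy between -0.002 and 0.028 m and x of squeeze_bottle in the frame of burger_caddy between -0.023 and 0.023 m and z of squeeze_bottle in the frame of burger_caddy between 0 and 0.009 m and y of salt_shaker in the frame of burger_caddy between 0.069 and 0.095 m and x of salt_shaker in the frame of burger_caddy between -0.028 and 0.028 m and z of salt_shaker in the frame of burger_caddy between 0 and 0.009 m and angle between each of burger_caddy, coffee_caddy's own z axis and vertical below 0.06 rad and y of sugar_pourer in the frame of coffee_caddy between -0.046 and -0.018 m and x of sugar_pourer in the frame of coffee_caddy between -0.016 and 0.016 m and z of sugar_pourer in the frame of coffee_caddy between 0 and 0.009 m and y of cocoa_tin in the frame of coffee_caddy between 0.028 and 0.06 m and x of cocoa_tin in the frame of coffee_caddy between -0.014 and 0.014 m and z of cocoa_tin in the frame of coffee_caddy between 0 and 0.009 m); the robot touches nothing.
It fails at once if a stock thing is dropped: it moves faster than 0.7 m/s (a fall of about 25 mm) with no finger on it ((contact force between relish_jar and the fingers below 0.01 N and linear speed of relish_jar above 0.7 m/s) or (contact force between squeeze_bottle and the fingers below 0.01 N and linear speed of squeeze_bottle above 0.7 m/s) or (contact force between salt_shaker and the fingers below 0.01 N and linear speed of salt_shaker above 0.7 m/s) or (contact force between sugar_pourer and the fingers below 0.01 N and linear speed of sugar_pourer above 0.7 m/s) or (contact force between cocoa_tin and the fingers below 0.01 N and linear speed of cocoa_tin above 0.7 m/s)).
It fails at once if the food can is shifted more than 30 mm or tipped over (distance of food_can from where it was at the start of the episode above 0.03 m or angle between food_can's own z axis and vertical above 0.3 rad).
It fails at once if the stack of ramekins is shifted more than 30 mm or tipped over (distance of ramekin_stack from where it was at the start of the episode above 0.03 m or angle between ramekin_stack's own z axis and vertical above 0.3 rad).
It also fails if it takes over 144 s, if anything falls off the work surface, if the arm or the gripper's body presses on something with over 40 N, if the wrist force passes 120 N, or if a joint passes its speed limit or range.

## Robot

A 7-joint arm with a two-finger parallel gripper is mounted at the origin on the work surface. World frame = base frame: x ahead of the robot, y to its left, z up, the work surface at z = 0. Lengths are in m, angles in rad, forces in N, time in s.
With the tool pointing down it reaches from about 0.425 to 0.925 m from the base axis. Payload 6.8 kg.
Tool frame: the origin (TCP) lies midway between the tips of the shut fingers; the grasp point (between the pads) lies 19 mm behind it (r.tcp_to_grasp is the distance from the TCP to the grasp point, in m); z points along the fingers, x is the direction in which the jaws open and shut, and the axes are right-handed (so a half turn about z gives the same grasp; the last joint's range is limited). The gripper opens to 88 mm and grips with 3 to 60 N. Pads are 20 mm wide; open, the fingers measure 115 mm over their backs; the gripper's body (75 mm by 178 mm) begins 61 mm behind the grasp point.
Start: joints at [1.212, 0.477, 0.022, 1.555, -0.011, 1.109, -0.083], TCP at [0.168, -0.654, 0.223] pointing down, gripper open.
Joint ranges: [-2.96, 2.96], [-0.34, 2.1], [-1.41, 1.46], [0.24, 2.44], [-1.37, 4.51], [0.17, 1.92], [-2.96, 2.96]. Speed limits (rad/s): [2.39, 2.39, 3.14, 3.14, 3.14, 3.14, 3.14].

## Interface

Orientations are given as a unit quaternion [x, y, z, w].
In Python, from cell import r, camera, close_job, nets gives the robot as it stands.
- The arm moves only by the shell command python3 -m pendant 'ROWS' [FORCE]. ROWS is a JSON object of lists of equal length, an entry for each row: "offset": the shift along the tool's x, y, z scaled (see below), a list of three; "delta_rot": the turn, a rotation vector about the tool's x, y, z scaled (see below), a list of three; "jaw": the opening, from -1 (shut) to 1 (fully open), so that 0 is half open. A call has 1 to 8 rows; each row is the pose to reach, as a shift and turn from the pose commanded when the call began, along the tool's axes at that moment; what a row does not reach only later rows make up. The controller multiplies each number of a shift by 1 m and each number of a turn by pi/4 rad. A row lasts 1/8 s, in which the tool goes at most 62.5 mm and 10.7 degrees, less where a joint would pass 70% of its speed; a pose out of reach is approached as far as the arm can. A call with a number of a shift or a turn outside -1 to 1 is refused whole. A call with a gripper value outside its range is refused whole. The fingers move at their own pace and stop on an object; FORCE is the grip in N (left out, the last holds). Time passes only in rows, so rows that repeat a pose let the fingers close. It gives the time, the measured TCP pose, the force and the opening at its end, in the units of the state.
- r.state(): the state, without advancing time (a new reading comes with each control period).
- camera(name): name is "side" or "top" or "wrist"; returns a dict with "frame" (400x640x3 uint8, blue, green, red), "K" (3x3 intrinsics, pixels), "k1" (the pictures are not rectified: a ray, as slopes to the right and down, at radius r is drawn at 1 + k1 r^2 times it, then the intrinsics apply), "xyz" and "attitude" of the camera in the world; the wrist camera has in their place "hand_eye" (4x4, takes a point from camera to tool coordinates, whose origin is the TCP and whose axes are the tool frame's). Camera axes: x right, y down, z forward; pixel columns grow to the right and rows downward; lengths in m; the calibration is good to about 2 mm. A picture is of the moment at which its call begins: read the wrist's pose just before it. There is no depth.
- close_job(): hands the job in, once; it reports no verdict.
Trained networks look in the newest picture that a camera, given by its name, has taken for a name from the list of things; names that differ only in an ending like _2 or _b are one class to them, and where a whole thing is asked for, a point or a joint stands for the part that bears it (a point fixed in the world has none). Each returns a list of dicts, best first, with "score" (0 to 1); they miss things now and then, are a little off and sometimes report something else, mostly with a low value. They report only what shows in the picture. A call takes as long as a camera call. They do not tell look-alikes from the thing itself.
- nets.recognise(camera, thing): "box" ([left, top, width, height] in pixels, round what is visible of it).
The state is a dict: "t": time; "joint_pos": joint angles; "qvel": joint speeds; "effort": joint torques, N m; "ee_pos": TCP position; "eef_rot": TCP orientation; "wrist_force": force on the tool from outside, world axes, zero at the start; "wrist_torque": the same for the moment, N m; "finger_gap": finger opening in m.
Only numpy, scipy, OpenCV 4.12 (cv2) and the standard library are available. Lean on these libraries where they do the work, as an engineer would, in place of code of your own. Each camera call takes 0.05 s, during which the arm holds its last target. There are 200 camera calls.

## Working session

There is one attempt and no reset: what is moved stays moved. The work goes in short steps, Python scripts to look and compute and a shell command to move; the robot and the scene stay as the last step left them, time stands still between calls to the robot, and variables do not carry over. Pictures are saved under pics/ and viewed, about 12 in all and at most 16, crops included, and the job is handed in when it is done.

```bash
ls; mkdir -p pics; python3 - <<'E'
from cell import r,camera,nets
import cv2,numpy as np
s=r.state();print({k:np.round(v,3).tolist() for k,v in s.items()}, r.tcp_to_grasp)
for c in ['top','side']:
    d=camera(c);cv2.imwrite(f'pics/{c}0.png',d['frame']);print(c,d['K'],d['k1'],d['xyz'],d['attitude'])
    for t in 'burger_caddy coffee_caddy squeeze_bottle salt_shaker relish_jar sugar_pourer cocoa_tin food_can ramekin_stack'.split():
        print(t,[(round(o['score'],2),np.round(o['box']).astype(int).tolist()) for o in nets.recognise(c,t)][:4])
d=camera('wrist');cv2.imwrite('pics/wrist0.png',d['frame']);print(d['K'],d['k1'],d['hand_eye'])
E
```

```text
pics
{'t': 0.0, 'joint_pos': [1.212, 0.478, 0.022, 1.556, -0.012, 1.109, -0.083], 'qvel': [0.0, 0.001, -0.002, 0.001, 0.0, 0.002, 0.001], 'effort': [-0.0, -58.286, 1.535, -27.262, -0.054, 0.017, 0.0], 'ee_pos': [0.167, -0.653, 0.222], 'eef_rot': [0.79, -0.613, -0.001, -0.0], 'wrist_force': [-0.366, -0.425, -1.208], 'wrist_torque': [0.049, -0.019, 0.014], 'finger_gap': 0.088} 0.0187
top [[453.45354346   0.         320.38615419]
 [  0.         453.45354346 200.43224551]
 [  0.           0.           1.        ]] -0.1092341862492195 [ 0.43651745 -0.10639958  1.08905915] [-0.70228668  0.71014803 -0.03661583  0.03380051]
burger_caddy [(0.83, [120, 131, 101, 93])]
coffee_caddy [(0.73, [172, 213, 76, 80])]
squeeze_bottle [(0.78, [294, 211, 23, 23])]
salt_shaker [(0.96, [474, 228, 29, 19]), (0.56, [438, 227, 30, 17])]
relish_jar [(0.81, [271, 140, 27, 34]), (0.76, [227, 104, 30, 33])]
sugar_pourer [(0.69, [340, 233, 37, 26])]
cocoa_tin [(0.78, [397, 178, 39, 34])]
food_can [(0.96, [336, 148, 35, 34])]
ramekin_stack [(0.81, [393, 255, 37, 32]), (0.74, [440, 226, 27, 16])]
side [[413.99956821 
[... 499 characters left out ...]
, 30, 39])]
sugar_pourer [(0.79, [355, 161, 29, 49])]
cocoa_tin [(0.67, [334, 129, 32, 36]), (0.59, [244, 179, 28, 37]), (0.2, [391, 157, 31, 33])]
food_can [(0.7, [288, 140, 31, 46]), (0.43, [246, 179, 26, 37])]
ramekin_stack [(0.82, [390, 158, 33, 34]), (0.3, [338, 127, 28, 39])]
[[300.98220679   0.         319.41919387]
 [  0.         300.98220679 207.38756474]
 [  0.           0.           1.        ]] -0.058977406498767065 [[ 9.99999904e-01 -1.08775171e-05 -4.37135596e-04  6.14222412e-04]
 [ 1.24414569e-04  9.65449739e-01  2.60589306e-01 -7.13695233e-02]
 [ 4.19197883e-04 -2.60589335e-01  9.65449648e-01 -1.63190006e-01]
 [ 0.00000000e+00  0.00000000e+00  0.00000000e+00  1.00000000e+00]]
```

View pics/top0.png

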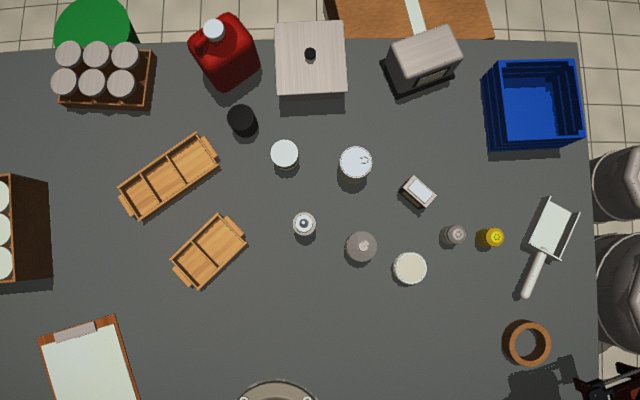

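View pics/side0.png

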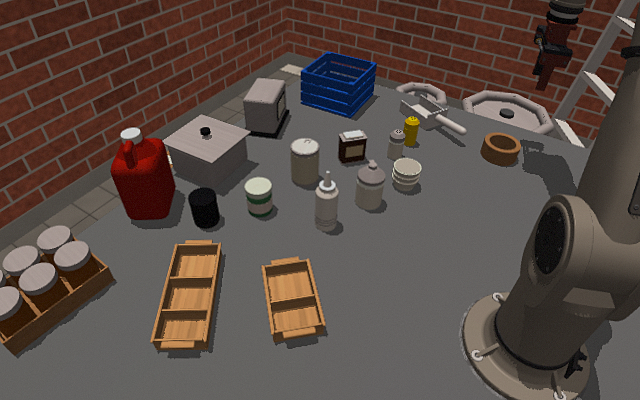

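```bash
cat > h.py <<'E'
import numpy as np,cv2
from scipy.spatial.transform import Rotation as R
def pose(d,st=None):
    if 'hand_eye' in d:
        T=np.eye(4);T[:3,:3]=R.from_quat(st['eef_rot']).as_matrix();T[:3,3]=st['ee_pos'];T=T@d['hand_eye'];return T[:3,:3],T[:3,3]
    return R.from_quat(d['attitude']).as_matrix(),np.array(d['xyz'])
def dist(d): return np.array([d['k1'],0,0,0,0.])
def proj(d,P,st=None):
    A,c=pose(d,st);return cv2.projectPoints(((np.atleast_2d(P)-c)@A).astype(float),np.zeros(3),np.zeros(3),d['K'],dist(d))[0][:,0]
def hit(d,uv,z,st=None):
    A,c=pose(d,st);p=cv2.undistortPoints(np.array(uv,float).reshape(-1,1,2),d['K'],dist(d))[:,0]
    v=np.c_[p,np.ones(len(p))]@A.T;return c+v*((z-c[2])/v[:,2])[:,None]
def ring(x,y,z,rad):
    a=np.linspace(0,2*np.pi,40);return np.c_[x+rad*np.cos(a),y+rad*np.sin(a),0*a+z]
def box(x,y,yaw,z,w,l,cy=0):
    p=np.array([[-w,-l],[w,-l],[w,l],[-w,l],[-w,-l]])/2+[0,cy];c,s=np.cos(yaw),np.sin(yaw)
    return np.c_[p@np.array([[c,s],[-s,c]])+[x,y],np.full(5,z)]
def draw(im,uv,col=(0,0,255),s=1,o=(0,0)):
    q=((np.array(uv)+.5-np.array(o))*s*8).astype(np.int32);cv2.polylines(im,[q.reshape(-1,1,2)],False,col,1,cv2.LINE_AA,3)
def crop(f,x,y,w,h,s): return cv2.resize(f[y:y+h,x:x+w],None,fx=s,fy=s,interpolation=cv2.INTER_CUBIC)
E
python3 - <<'E'
from h import *
t=cv2.imread('pics/top0.png');s=cv2.imread('pics/side0.png')
a=crop(t,110,95,160,200,3);b=crop(t,260,125,260,170,3)
cv2.imwrite('pics/ca.png',a);cv2.imwrite('pics/cb.png',b)
E
```

```text
(no output)
```

View pics/ca.png

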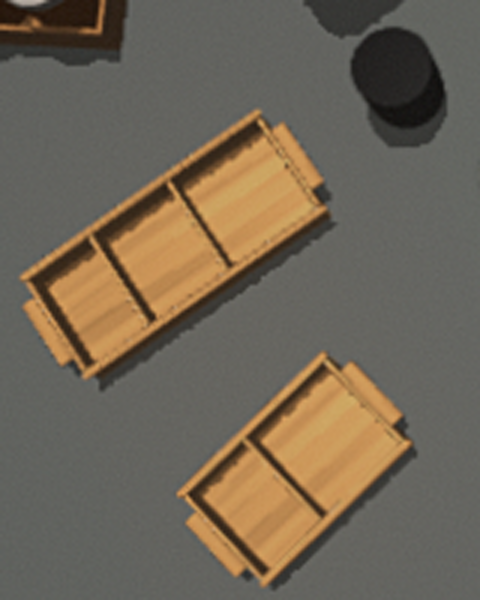

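View pics/cb.png

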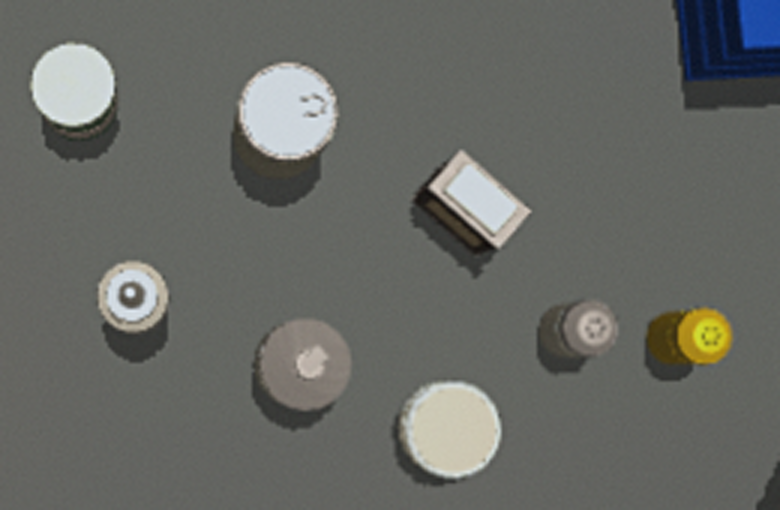

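```bash
cat > m.py <<'E'
from h import *
from cell import camera
from scipy.optimize import least_squares
T=camera('top');S=camera('side')
A=lambda p:(np.array(p,float).reshape(-1,2)+.5)/3-.5+[110,95]
B=lambda p:(np.array(p,float).reshape(-1,2)+.5)/3-.5+[260,125]
o={}
for n,p,z in [('jar',(73,85),.078),('can',(288,110),.108),('bottle',(133,296),.105),('shaker',(590,328),.070),('pourer',(305,364),.09),('ramekin',(452,430),.063),('yellow',(706,335),.07)]:
    o[n]=hit(T,B(p),z)[0,:2]
o['black']=hit(T,A((393,68)),.078)[0,:2]
def fitbox(uv,z,w,l):
    P=hit(T,uv,z)[:,:2];c=P.mean(0)
    best=None
    for y0 in np.arange(0,6.28,.5):
        f=lambda q:(box(q[0],q[1],q[2],z,w,l)[:4,:2]-P).ravel()
        s=least_squares(f,[*c,y0])
        if best is None or s.cost<best.cost:best=s
    return best.x,np.round(best.fun*1000,1)
# corner order: (-x,-y),(x,-y),(x,y),(-x,y)
o['burger'],e1=fitbox(A([(258,110),(328,212),(90,378),(22,278)]),.036,.096,.230)
o['burger'],e1b=fitbox(A([(328,212),(258,110),(22,278),(90,378)][::1]),.036,.096,.230) if abs(e1).max()>15 else (o['burger'],e1)
o['coffee'],e2=fitbox(A([(324,352),(410,443),(266,585),(180,492)]),.036,.096,.156)
o['coffee'],e2b=fitbox(A([(410,443),(324,352),(180,492),(266,585)]),.036,.096,.156) if abs(e2).max()>15 else (o['coffee'],e2)
# tin: long side is (462,152)-(530,210)
o['tin'],e3=fitbox(B([(530,210),(462,152),(430,188),(497,249)]),.08,.07,.038)
if abs(e3).max()>15:o['tin'],e3=fitbox(B([(462,152),(530,210),(497,249),(430,188)]),.08,.07,.038)
print(e1b if abs(e1).max()>15 else e1,e2b if abs(e2).max()>15 else e2,e3)
for k,v in o.items(): print(k,np.round(v,4).tolist(),'reach',round(float(np.hypot(*v[:2])),3))
def over(d,s,ox,oy,w,h):
    im=crop(d['frame'],ox,oy,w,h,s)
    for n,L in dict(jar=[(0,.031),(.078,.032)],can=[(0,.0365),(.108,.0365)],bottle=[(0,.026),(.105,.026),(.16,.003)],shaker=[(0,.021),(.074,.0215)],pourer=[(0,.033),(.09,.0335)],ramekin=[(.063,.036)]).items():
        for z,rad in L: draw(im,proj(d,ring(*o[n][:2],z,rad)),s=s,o=(ox,oy))
    for n,w,l in [('burger',.096,.23),('coffee',.096,.156),('tin',.07,.038)]:
        for z in (0,.08 if n=='tin' else .036): draw(im,proj(d,box(*o[n],z,w,l)),s=s,o=(ox,oy))
    for n,y,l in [('burger',-.069,.084),('coffee',-.032,.084)]: draw(im,proj(d,box(*o[n],.036,.088,l,y)),(255,0,0),s,(ox,oy))
    return im
cv2.imwrite('pics/ov_s.png',over(S,2.5,140,100,300,235))
cv2.imwrite('pics/ov_t.png',over(T,2,110,90,400,220))
import json;json.dump({k:v.tolist() for k,v in o.items()},open('o.json','w'))
E
python3 m.py
```

```text
[ 2.5  1.7 -2.2 -1.4 -0.9 -2.1  0.5  1.7] [ 0.9  0.5 -1.2 -0.6 -1.1 -0.9  1.4  1. ] [-1.4 -0.7  1.3  0.7  0.4  1.2 -0.3 -1.2]
jar [0.6466, -0.0297] reach 0.647
can [0.62, -0.1894] reach 0.648
bottle [0.4853, -0.0747] reach 0.491
shaker [0.4585, -0.4185] reach 0.621
pourer [0.4348, -0.1998] reach 0.478
ramekin [0.3836, -0.3124] reach 0.495
yellow [0.4516, -0.5088] reach 0.68
black [0.7315, 0.07] reach 0.735
burger [0.604, 0.2512, 0.608] reach 0.654
coffee [0.4273, 0.1518, 7.049] reach 0.453
tin [0.5558, -0.3349, 0.8302] reach 0.649
```

View pics/ov_s.png

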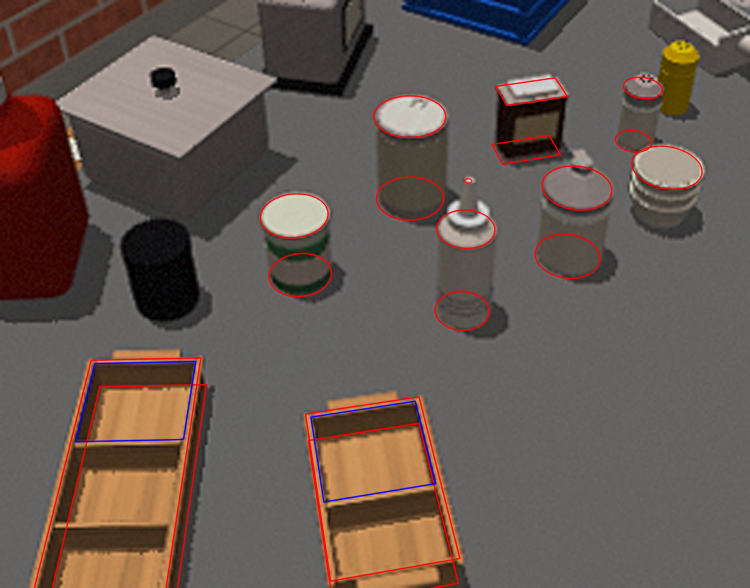

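View pics/ov_t.png

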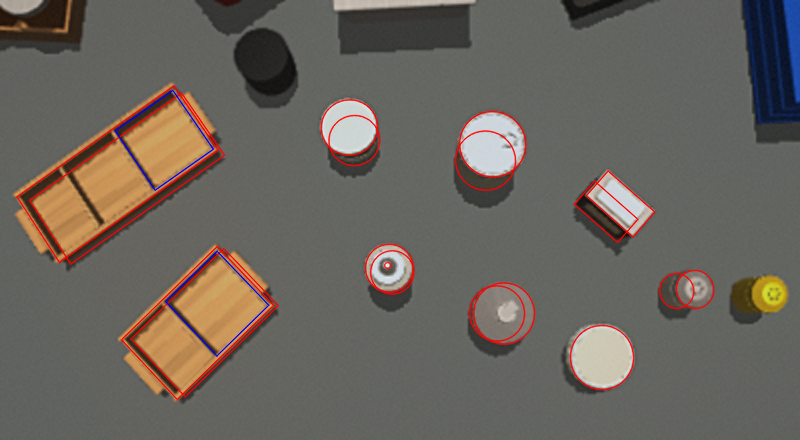

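The overlay from both cameras fits to about 2 mm.

- **Salt shaker candidates:** grey (455,235) and yellow (494,237). I choose the grey one.
- **Relish jar candidates:** green with a white lid (284,154), black (242,120), and the steel can (356,162). I choose the one at (284,154).
- **Pourer:** (361,246). The ramekins at (410,268) are not the pourer.

The close crops confirm these choices.

My order is tin, pourer, shaker, jar, then bottle, with the jaws along caddy x.

```bash
cat > go.py <<'E'
import sys,numpy as np
from h import R
from cell import r
s=r.state();x,y,z,yaw=map(float,sys.argv[1:5])
A=R.from_quat(s['eef_rot']);c,n=np.cos(yaw),np.sin(yaw)
G=R.from_matrix(np.array([[c,n,0],[n,-c,0],[0,0,-1]]))
d=A.inv().apply(np.array([x,y,z])-s['ee_pos']);v=(A.inv()*G).as_rotvec()/(np.pi/4)
print('t',round(s['t'],2),'pos',np.round(s['ee_pos'],4),'off',np.round(d,4),'rot',np.round(v,3),'gap',round(s['finger_gap'],4),'F',np.round(s['wrist_force'],1),'q',np.round(s['joint_pos'],2))
E
python3 go.py .5558 -.3349 .23 .83
python3 - <<'E'
import json,numpy as np
o=json.load(open('o.json'))
for n,c,y in [('tin','coffee',.044),('pourer','coffee',-.032),('shaker','burger',.082),('jar','burger',-.069),('bottle','burger',.013)]:
    a=o[c];print(n,np.round([a[0]-y*np.sin(a[2]),a[1]+y*np.cos(a[2]),a[2]%(2*np.pi)],4))
E
```

```text
t 1.15 pos [ 0.1675 -0.6539  0.2227] off [-0.2126 -0.4553 -0.0073] rot [ 0.    -0.    -2.737] gap 0.0876 F [-0.5 -0.6 -0.4] q [ 1.21  0.48  0.02  1.56 -0.01  1.11 -0.08]
tin [0.3968 0.1835 0.7658]
pourer [0.4495 0.1287 0.7658]
shaker [0.5572 0.3185 0.608 ]
jar [0.6434 0.1945 0.608 ]
bottle [0.5966 0.2618 0.608 ]
```

```bash
python3 -m pendant '{"offset":[[-0.1,-0.2,0],[-0.2126,-0.4553,-0.0073],[-0.2126,-0.4553,-0.0073],[-0.2126,-0.4553,-0.0073],[-0.2126,-0.4553,-0.0073],[-0.2126,-0.4553,-0.0073],[-0.2126,-0.4553,-0.0073],[-0.2126,-0.4553,-0.0073]],"delta_rot":[[0,0,-0.5],[0,0,-1],[0,0,-1],[0,0,-1],[0,0,-1],[0,0,-1],[0,0,-1],[0,0,-1]],"jaw":[1,1,1,1,1,1,1,1]}' 30; python3 go.py .5558 -.3349 .23 .83
```

```text
t: 2.15
ee_pos: [0.5552, -0.3354, 0.2302]
eef_rot: [0.964, -0.264, 0.0, 0.0]
wrist_force: [-0.5, -1.7, 0.2]
finger_gap: 0.0878
t 2.15 pos [ 0.5552 -0.3354  0.2302] off [ 0.0003 -0.0008  0.0002] rot [ 1.000e-03 -0.000e+00 -1.738e+00] gap 0.0878 F [-0.5 -1.7  0.2] q [ 0.65  0.44 -0.29  1.6   0.14  1.12 -0.2 ]
```

```bash
python3 -m pendant '{"offset":[[0,0,0],[0,0,0],[0,0,0],[0,0,0],[0,0,0]],"delta_rot":[[0,0,-1],[0,0,-1],[0,0,-1],[0,0,-1],[0,0,-1]],"jaw":[1,1,1,1,1]}'
python3 -m pendant '{"offset":[[0,0,0],[0,0,0],[0,0,0],[0,0,0],[0,0,0]],"delta_rot":[[0,0,-0.738],[0,0,-0.738],[0,0,-0.738],[0,0,-0.738],[0,0,-0.738]],"jaw":[1,1,1,1,1]}'
python3 go.py .5558 -.3349 .041 .83
python3 - <<'E'
from h import *
import json
from cell import r,camera
o=json.load(open('o.json'));st=r.state();d=camera('wrist');im=d['frame'].copy()
draw(im,proj(d,box(*o['tin'],.08,.07,.038),st))
for n,z,q in [('shaker',.074,.0215),('can',.108,.0365),('pourer',.09,.0335)]: draw(im,proj(d,ring(*o[n],z,q),st))
cv2.imwrite('pics/w1.png',im)
E
```

```text
t: 2.78
ee_pos: [0.5537, -0.3368, 0.2299]
eef_rot: [0.992, 0.125, 0.0, -0.0]
wrist_force: [-0.1, -0.2, -0.5]
finger_gap: 0.0877
t: 3.4
ee_pos: [0.5538, -0.3366, 0.2299]
eef_rot: [0.916, 0.401, 0.0, -0.0]
wrist_force: [-0.3, -0.4, -0.3]
finger_gap: 0.0878
t 3.4 pos [ 0.5538 -0.3366  0.2299] off [0.0026 0.0003 0.1889] rot [-0.    -0.    -0.005] gap 0.0878 F [-0.3 -0.4 -0.3] q [ 0.85  0.49 -0.56  1.59  0.28  1.15  1.05]
```

View pics/w1.png

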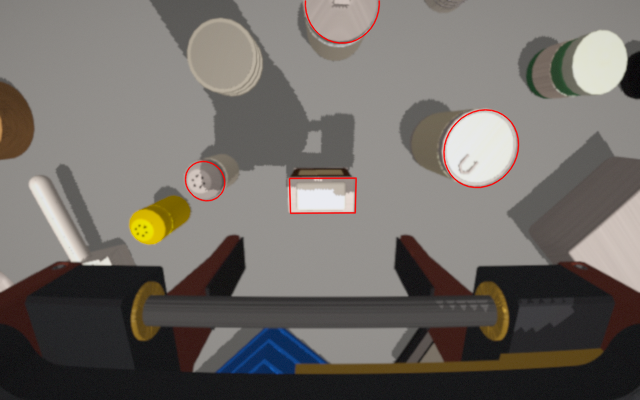

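The overlay sits on the tin, centred at (322,195), and on the shaker, pourer and can. The grey shaker is clearly distinct from the yellow one. The jaws span the tin's long side, so I'm descending.

```bash
python3 -m pendant '{"offset":[[0.0026,0,0.05],[0.0026,0,0.1],[0.0026,0,0.14],[0.0026,0,0.17],[0.0026,0,0.189],[0.0026,0,0.189],[0.0026,0,0.189]],"delta_rot":[[0,0,0],[0,0,0],[0,0,0],[0,0,0],[0,0,0],[0,0,0],[0,0,0]],"jaw":[1,1,1,1,1,1,1]}'
python3 -m pendant '{"offset":[[0,0,0],[0,0,0],[0,0,0],[0,0,0],[0,0,0],[0,0,0]],"delta_rot":[[0,0,0],[0,0,0],[0,0,0],[0,0,0],[0,0,0],[0,0,0]],"jaw":[0.3,0.3,0.3,0.3,0.3,0.3]}' 30
python3 go.py .5558 -.3349 .23 .7658
```

```text
t: 4.32
ee_pos: [0.5566, -0.335, 0.0423]
eef_rot: [0.915, 0.403, 0.001, 0.001]
wrist_force: [0.4, -1.3, -0.1]
finger_gap: 0.0878
t: 5.08
ee_pos: [0.5558, -0.3353, 0.0418]
eef_rot: [0.915, 0.403, 0.0, 0.001]
wrist_force: [-3.0, -1.0, 6.0]
finger_gap: 0.0695
t 5.08 pos [ 0.5558 -0.3353  0.0418] off [ 0.0002 -0.     -0.1882] rot [0.002 0.    0.082] gap 0.0695 F [-3. -1.  6.] q [ 0.79  0.69 -0.49  1.72  0.42  0.83  0.94]
```

```bash
python3 -m pendant '{"offset":[[0,0,-0.02],[0,0,-0.06],[0,0,-0.11],[0,0,-0.16],[0,0,-0.2],[0,0,-0.2]],"delta_rot":[[0,0,0],[0,0,0.08],[0,0,0.08],[0,0,0.08],[0,0,0.08],[0,0,0.08]],"jaw":[0.3,0.3,0.3,0.3,0.3,0.3]}' 30
python3 go.py .3968 .1835 .24 .7658
```

```text
t: 5.82
ee_pos: [0.5576, -0.3349, 0.2455]
eef_rot: [0.927, 0.375, 0.002, 0.003]
wrist_force: [-0.3, 0.1, -2.4]
finger_gap: 0.0698
t 5.83 pos [ 0.5576 -0.3349  0.2455] off [ 0.2444 -0.4847  0.0028] rot [ 0.009 -0.003  0.003] gap 0.0698 F [-0.3  0.1 -2.4] q [ 0.84  0.47 -0.56  1.57  0.26  1.17  1.  ]
```

```bash
python3 -m pendant '{"offset":[[0.015,-0.03,0],[0.04,-0.08,0],[0.07,-0.14,0],[0.095,-0.19,0],[0.12,-0.24,0],[0.145,-0.29,0],[0.165,-0.33,0],[0.175,-0.35,0]],"delta_rot":[[0,0,0],[0,0,0],[0,0,0],[0,0,0],[0,0,0],[0,0,0],[0,0,0],[0,0,0]],"jaw":[0.3,0.3,0.3,0.3,0.3,0.3,0.3,0.3]}'
python3 go.py .3968 .1835 .2 .7658
```

```text
t: 6.82
ee_pos: [0.4364, 0.0411, 0.2401]
eef_rot: [0.927, 0.376, -0.001, -0.0]
wrist_force: [0.1, -0.8, -2.3]
finger_gap: 0.0699
t 6.83 pos [0.4364 0.0411 0.2401] off [ 0.0709 -0.1297  0.0401] rot [-0.001  0.002  0.007] gap 0.0699 F [ 0.1 -0.8 -2.3] q [ 0.52  0.13 -0.8   2.03  0.11  1.03  0.43]
```

```bash
python3 -m pendant '{"offset":[[0.02,-0.04,0],[0.045,-0.08,0],[0.06,-0.11,0.02],[0.0709,-0.1297,0.05],[0.0709,-0.1297,0.09],[0.0709,-0.1297,0.1],[0.0709,-0.1297,0.1]],"delta_rot":[[0,0,0],[0,0,0],[0,0,0],[0,0,0],[0,0,0],[0,0,0],[0,0,0]],"jaw":[0.3,0.3,0.3,0.3,0.3,0.3,0.3]}'
python3 go.py .3968 .1835 .046 .7658
python3 - <<'E'
from h import *
import json
from cell import r,camera
o=json.load(open('o.json'));st=r.state();ims=[]
for n,(ox,oy) in [('top',(160,180)),('side',(230,190))]:
    d=camera(n);im=crop(d['frame'],ox,oy,120,140,3)
    for y,l in ((-.032,.084),(.044,.06)): draw(im,proj(d,box(*o['coffee'],.036,.088,l,y)),(255,0,0),3,(ox,oy))
    ims.append(im)
cv2.imwrite('pics/p1.png',np.hstack(ims))
E
```

```text
t: 7.7
ee_pos: [0.3989, 0.1809, 0.1406]
eef_rot: [0.927, 0.374, -0.001, -0.0]
wrist_force: [-0.3, -0.1, -1.7]
finger_gap: 0.0694
t 7.7 pos [0.3989 0.1809 0.1406] off [ 0.0004 -0.0032  0.0946] rot [-0.001  0.002  0.002] gap 0.0694 F [-0.3 -0.1 -1.7] q [ 0.19  0.31 -0.86  2.13  0.32  0.83 -0.1 ]
```

View pics/p1.png

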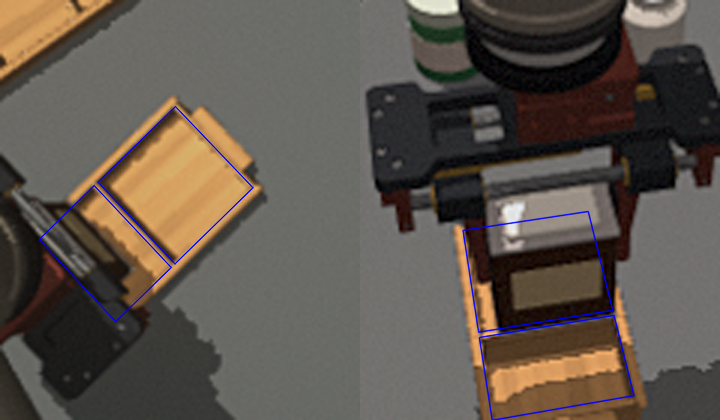

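The tin hangs over the small bay, at the left in the top view, aligned with it. Setting it down.

```bash
python3 -m pendant '{"offset":[[0,-0.003,0.03],[0,-0.003,0.055],[0,-0.003,0.075],[0,-0.003,0.087],[0,-0.003,0.092],[0,-0.003,0.094],[0,-0.003,0.094],[0,-0.003,0.094]],"delta_rot":[[0,0,0],[0,0,0],[0,0,0],[0,0,0],[0,0,0],[0,0,0],[0,0,0],[0,0,0]],"jaw":[0.3,0.3,0.3,0.3,0.3,0.3,0.3,0.3]}'
python3 go.py .3968 .1835 .046 .7658
```

```text
t: 8.8
ee_pos: [0.3977, 0.1835, 0.0473]
eef_rot: [0.927, 0.374, 0.0, 0.0]
wrist_force: [-0.2, -0.0, -3.3]
finger_gap: 0.0698
t 8.8 pos [0.3977 0.1835 0.0473] off [-0.0007 -0.0006  0.0013] rot [ 0.001 -0.001  0.002] gap 0.0698 F [-0.2 -0.  -3.3] q [ 0.05  0.47 -0.74  2.21  0.53  0.64 -0.31]
```

```bash
python3 -m pendant '{"offset":[[0,0,0.001],[0,0,0.001],[0,0,0.001],[0,0,0.001],[0,0,0.001],[0,0,0.001],[0,0,0.001]],"delta_rot":[[0,0,0],[0,0,0],[0,0,0],[0,0,0],[0,0,0],[0,0,0],[0,0,0]],"jaw":[0.3,0.3,1,1,1,1,1]}'
python3 -m pendant '{"offset":[[0,0,-0.03],[0,0,-0.08],[0,0,-0.14],[0,0,-0.19],[0,0,-0.19]],"delta_rot":[[0,0,0],[0,0,0],[0,0,0],[0,0,0],[0,0,0]],"jaw":[1,1,1,1,1]}'
python3 go.py .4348 -.1998 .24 .7658
```

```text
t: 9.68
ee_pos: [0.3974, 0.1834, 0.0459]
eef_rot: [0.927, 0.374, -0.0, -0.0]
wrist_force: [0.4, 0.8, -0.3]
finger_gap: 0.0876
t: 10.3
ee_pos: [0.3994, 0.1846, 0.2393]
eef_rot: [0.927, 0.374, 0.004, 0.001]
wrist_force: [0.1, -0.6, -0.3]
finger_gap: 0.0882
t 10.3 pos [0.3994 0.1846 0.2393] off [-0.2413  0.3014 -0.001 ] rot [ 0.005 -0.008  0.001] gap 0.0882 F [ 0.1 -0.6 -0.3] q [ 0.31  0.16 -0.95  2.02  0.15  1.02  0.05]
```

```bash
python3 -m pendant '{"offset":[[-0.03,0.04,0],[-0.07,0.09,0],[-0.11,0.14,0],[-0.15,0.19,0],[-0.19,0.24,0],[-0.225,0.28,0],[-0.2413,0.3014,0],[-0.2413,0.3014,0]],"delta_rot":[[0,0,0],[0,0,0],[0,0,0],[0,0,0],[0,0,0],[0,0,0],[0,0,0],[0,0,0]],"jaw":[1,1,1,1,1,1,1,1]}'
python3 go.py .4348 -.1998 .047 .7658
```

```text
t: 11.3
ee_pos: [0.432, -0.2028, 0.2343]
eef_rot: [0.928, 0.373, -0.001, -0.001]
wrist_force: [-0.3, 0.6, -0.6]
finger_gap: 0.0883
t 11.3 pos [ 0.432  -0.2028  0.2343] off [0.0043 0.0002 0.1873] rot [-0.003  0.001 -0.003] gap 0.0883 F [-0.3  0.6 -0.6] q [ 0.87  0.19 -0.62  1.96  0.13  1.03  0.95]
```

```bash
python3 -m pendant '{"offset":[[0.004,0,0.0],[0.004,0,0.04],[0.004,0,0.09],[0.004,0,0.135],[0.004,0,0.17],[0.004,0,0.187],[0.004,0,0.187],[0.004,0,0.187]],"delta_rot":[[0,0,0],[0,0,0],[0,0,0],[0,0,0],[0,0,0],[0,0,0],[0,0,0],[0,0,0]],"jaw":[1,1,1,1,1,1,1,1]}'
python3 -m pendant '{"offset":[[0,0,0],[0,0,0],[0,0,0],[0,0,0],[0,0,0],[0,0,0]],"delta_rot":[[0,0,0],[0,0,0],[0,0,0],[0,0,0],[0,0,0],[0,0,0]],"jaw":[0.2,0.2,0.2,0.2,0.2,0.2]}' 35
python3 go.py .4348 -.1998 .24 .7658
```

```text
t: 12.3
ee_pos: [0.437, -0.1981, 0.0501]
eef_rot: [0.927, 0.375, 0.001, 0.001]
wrist_force: [-0.6, 0.2, -0.6]
finger_gap: 0.0878
t: 13.05
ee_pos: [0.4356, -0.1992, 0.0494]
eef_rot: [0.927, 0.374, -0.0, 0.001]
wrist_force: [-2.3, -2.5, 6.9]
finger_gap: 0.0662
t 13.05 pos [ 0.4356 -0.1992  0.0494] off [-0.0012  0.     -0.1906] rot [0.001 0.001 0.001] gap 0.0662 F [-2.3 -2.5  6.9] q [ 0.73  0.47 -0.52  2.12  0.39  0.64  0.71]
```

```bash
python3 -m pendant '{"offset":[[0,0,-0.02],[0,0,-0.06],[0,0,-0.11],[0,0,-0.16],[0,0,-0.19],[0,0,-0.19],[0,0,-0.19]],"delta_rot":[[0,0,0],[0,0,0],[0,0,0],[0,0,0],[0,0,0],[0,0,0],[0,0,0]],"jaw":[0.2,0.2,0.2,0.2,0.2,0.2,0.2]}'
python3 go.py .4495 .1287 .24 .7658
```

```text
t: 13.92
ee_pos: [0.4348, -0.1979, 0.2374]
eef_rot: [0.927, 0.374, -0.001, -0.001]
wrist_force: [-0.4, -0.9, -2.9]
finger_gap: 0.0663
t 13.93 pos [ 0.4348 -0.1979  0.2374] off [ 0.2374 -0.2249 -0.0024] rot [-0.003  0.001  0.002] gap 0.0663 F [-0.4 -0.9 -2.9] q [ 0.88  0.19 -0.65  1.96  0.13  1.04  0.94]
```

```bash
python3 -m pendant '{"offset":[[0.02,-0.02,0],[0.06,-0.055,0],[0.1,-0.095,0],[0.14,-0.135,0],[0.18,-0.17,0],[0.215,-0.205,0],[0.237,-0.225,0],[0.237,-0.225,0]],"delta_rot":[[0,0,0],[0,0,0],[0,0,0],[0,0,0],[0,0,0],[0,0,0],[0,0,0],[0,0,0]],"jaw":[0.2,0.2,0.2,0.2,0.2,0.2,0.2,0.2]}'
python3 go.py .4495 .1287 .0535 .7658
python3 - <<'E'
from h import *
import json
from cell import r,camera
o=json.load(open('o.json'));ims=[]
for n,(ox,oy) in [('top',(160,180)),('side',(230,190))]:
    d=camera(n);im=crop(d['frame'],ox,oy,120,140,3)
    for y,l in ((-.032,.084),(.044,.06)): draw(im,proj(d,box(*o['coffee'],.036,.088,l,y)),(255,0,0),3,(ox,oy))
    ims.append(im)
cv2.imwrite('pics/p2.png',np.hstack(ims))
E
```

```text
t: 14.92
ee_pos: [0.4488, 0.1307, 0.2373]
eef_rot: [0.926, 0.377, -0.001, -0.001]
wrist_force: [-0.5, -1.5, -2.5]
finger_gap: 0.0661
t 14.93 pos [0.4488 0.1307 0.2373] off [-0.0007  0.0025  0.1838] rot [-0.004  0.002  0.009] gap 0.0661 F [-0.5 -1.5 -2.5] q [ 0.38  0.22 -0.89  1.97  0.19  1.04  0.18]
```

View pics/p2.png

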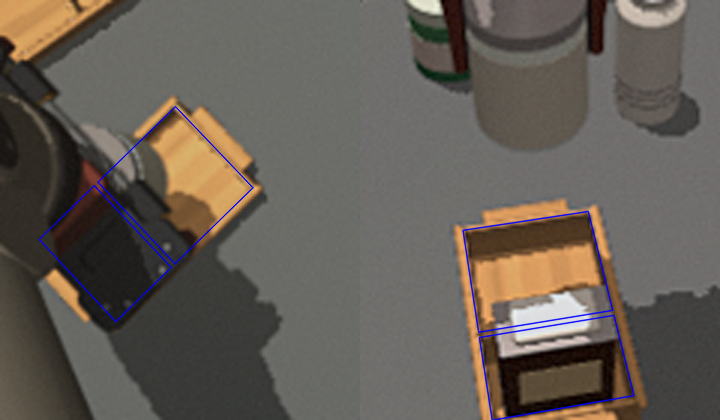

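The tin stands square in its bay and the caddy has not moved. The pourer hangs high over the large bay, so I'm lowering it.

```bash
python3 -m pendant '{"offset":[[-0.0007,0.002,0.03],[-0.0007,0.002,0.07],[-0.0007,0.002,0.11],[-0.0007,0.002,0.14],[-0.0007,0.002,0.16],[-0.0007,0.002,0.175],[-0.0007,0.002,0.181],[-0.0007,0.002,0.181]],"delta_rot":[[0,0,0],[0,0,0],[0,0,0],[0,0,0],[0,0,0],[0,0,0],[0,0,0],[0,0,0]],"jaw":[0.2,0.2,0.2,0.2,0.2,0.2,0.2,0.2]}'
python3 go.py .4495 .1287 .0535 .7658
```

```text
t: 16.02
ee_pos: [0.4512, 0.126, 0.0579]
eef_rot: [0.927, 0.374, -0.0, 0.0]
wrist_force: [-1.0, -0.4, -2.2]
finger_gap: 0.0661
t 16.02 pos [0.4512 0.126  0.0579] off [ 0.0007 -0.0031  0.0044] rot [0.    0.    0.002] gap 0.0661 F [-1.  -0.4 -2.2] q [ 0.2   0.49 -0.73  2.13  0.51  0.7  -0.11]
```

```bash
python3 -m pendant '{"offset":[[0,-0.003,0.002],[0,-0.003,0.004],[0,-0.003,0.004],[0,-0.003,0.004],[0,-0.003,0.004]],"delta_rot":[[0,0,0],[0,0,0],[0,0,0],[0,0,0],[0,0,0]],"jaw":[0.2,0.2,0.2,0.2,0.2]}'
python3 go.py .4495 .1287 .0535 .7658
```

```text
t: 16.65
ee_pos: [0.4491, 0.1285, 0.054]
eef_rot: [0.927, 0.374, 0.0, 0.0]
wrist_force: [-0.6, -0.5, -2.5]
finger_gap: 0.066
t 16.65 pos [0.4491 0.1285 0.054 ] off [0.0004 0.0001 0.0005] rot [ 0.    -0.     0.002] gap 0.066 F [-0.6 -0.5 -2.5] q [ 0.19  0.49 -0.72  2.14  0.51  0.69 -0.12]
```

```bash
python3 -m pendant '{"offset":[[0,0,0.0006],[0,0,0.0006],[0,0,0.0006],[0,0,0.0006],[0,0,0.0006],[0,0,0.0006],[0,0,0.0006]],"delta_rot":[[0,0,0],[0,0,0],[0,0,0],[0,0,0],[0,0,0],[0,0,0],[0,0,0]],"jaw":[0.2,1,1,1,1,1,1]}'
python3 -m pendant '{"offset":[[0,0,-0.02],[0,0,-0.06],[0,0,-0.12],[0,0,-0.17],[0,0,-0.19],[0,0,-0.19]],"delta_rot":[[0,0,0],[0,0,0],[0,0,0],[0,0,0],[0,0,0],[0,0,0]],"jaw":[1,1,1,1,1,1]}'
python3 go.py .4585 -.4185 .24 .608
```

```text
t: 17.52
ee_pos: [0.449, 0.1285, 0.0533]
eef_rot: [0.927, 0.374, 0.0, 0.0]
wrist_force: [-0.4, -1.0, 0.3]
finger_gap: 0.088
t: 18.27
ee_pos: [0.4498, 0.1286, 0.2446]
eef_rot: [0.927, 0.374, 0.002, 0.001]
wrist_force: [0.1, -0.4, -0.3]
finger_gap: 0.0881
t 18.27 pos [0.4498 0.1286 0.2446] off [-0.3735  0.3999  0.0046] rot [ 0.003 -0.003  0.203] gap 0.0881 F [ 0.1 -0.4 -0.3] q [ 0.4   0.21 -0.91  1.96  0.19  1.06  0.18]
```

```bash
python3 -m pendant '{"offset":[[-0.03,0.03,0],[-0.07,0.075,0],[-0.11,0.12,0],[-0.15,0.165,0],[-0.195,0.21,0],[-0.24,0.255,0],[-0.28,0.3,0],[-0.32,0.345,0]],"delta_rot":[[0,0,0],[0,0,0.2],[0,0,0.2],[0,0,0.2],[0,0,0.2],[0,0,0.2],[0,0,0.2],[0,0,0.2]],"jaw":[1,1,1,1,1,1,1,1]}'
python3 go.py .4585 -.4185 .24 .608
```

```text
t: 19.27
ee_pos: [0.4572, -0.3437, 0.2413]
eef_rot: [0.954, 0.3, -0.001, -0.001]
wrist_force: [1.3, -0.6, -1.0]
finger_gap: 0.0878
t 19.27 pos [ 0.4572 -0.3437  0.2413] off [-0.0418  0.062   0.0012] rot [-0.003  0.002  0.003] gap 0.0878 F [ 1.3 -0.6 -1. ] q [ 0.99  0.35 -0.57  1.75  0.21  1.1   0.96]
```

```bash
python3 -m pendant '{"offset":[[-0.03,0.045,0],[-0.042,0.062,0],[-0.042,0.062,0.03],[-0.042,0.062,0.08],[-0.042,0.062,0.11],[-0.042,0.062,0.11],[-0.042,0.062,0.11]],"delta_rot":[[0,0,0],[0,0,0],[0,0,0],[0,0,0],[0,0,0],[0,0,0],[0,0,0]],"jaw":[1,1,1,1,1,1,1]}'
python3 go.py .4585 -.4185 .045 .608
```

```text
t: 20.15
ee_pos: [0.4602, -0.4164, 0.1341]
eef_rot: [0.954, 0.301, 0.0, 0.0]
wrist_force: [-0.6, -0.6, -0.8]
finger_gap: 0.0882
t 20.15 pos [ 0.4602 -0.4164  0.1341] off [-0.0027  0.0007  0.0891] rot [ 0.001 -0.001  0.004] gap 0.0882 F [-0.6 -0.6 -0.8] q [ 1.01  0.53 -0.5   1.74  0.31  0.94  0.99]
```

```bash
python3 -m pendant '{"offset":[[-0.0027,0.0007,0.02],[-0.0027,0.0007,0.05],[-0.0027,0.0007,0.075],[-0.0027,0.0007,0.09],[-0.0027,0.0007,0.09],[-0.0027,0.0007,0.09]],"delta_rot":[[0,0,0],[0,0,0],[0,0,0],[0,0,0],[0,0,0],[0,0,0]],"jaw":[1,1,1,1,1,1]}'
python3 -m pendant '{"offset":[[0,0,0],[0,0,0],[0,0,0],[0,0,0],[0,0,0],[0,0,0],[0,0,0]],"delta_rot":[[0,0,0],[0,0,0],[0,0,0],[0,0,0],[0,0,0],[0,0,0],[0,0,0]],"jaw":[-0.3,-0.3,-0.3,-0.3,-0.3,-0.3,-0.3]}' 25
python3 go.py .4585 -.4185 .24 .608
```

```text
t: 20.9
ee_pos: [0.4583, -0.4194, 0.0442]
eef_rot: [0.954, 0.301, 0.0, 0.001]
wrist_force: [-0.2, -0.1, 0.1]
finger_gap: 0.0878
t: 21.78
ee_pos: [0.4575, -0.4191, 0.0433]
eef_rot: [0.954, 0.301, -0.0, 0.0]
wrist_force: [-0.8, -0.5, -0.8]
finger_gap: 0.042
t 21.77 pos [ 0.4575 -0.4191  0.0433] off [ 1.100e-03  1.000e-04 -1.967e-01] rot [-0.     0.     0.003] gap 0.042 F [-0.8 -0.5 -0.8] q [ 0.98  0.64 -0.46  1.8   0.38  0.79  0.94]
```

```bash
python3 -m pendant '{"offset":[[0,0,-0.02],[0,0,-0.06],[0,0,-0.11],[0,0,-0.16],[0,0,-0.2],[0,0,-0.2]],"delta_rot":[[0,0,0],[0,0,0],[0,0,0],[0,0,0],[0,0,0],[0,0,0]],"jaw":[-0.3,-0.3,-0.3,-0.3,-0.3,-0.3]}'
python3 go.py .5572 .3185 .24 .608
```

```text
t: 22.52
ee_pos: [0.4596, -0.4197, 0.2483]
eef_rot: [0.954, 0.301, 0.002, 0.003]
wrist_force: [-0.0, -0.3, -1.2]
finger_gap: 0.0421
t 22.52 pos [ 0.4596 -0.4197  0.2483] off [ 0.5034 -0.5488  0.0052] rot [ 0.01  -0.003  0.004] gap 0.0421 F [-0.  -0.3 -1.2] q [ 1.04  0.42 -0.54  1.64  0.23  1.15  1.06]
```

Held, with 1.2 N of weight on the wrist. Crossing to the burger caddy.

```bash
python3 -m pendant '{"offset":[[0.015,-0.015,0],[0.045,-0.05,0],[0.085,-0.09,0],[0.125,-0.135,0],[0.165,-0.18,0],[0.205,-0.225,0],[0.245,-0.265,0],[0.285,-0.31,0]],"delta_rot":[[0,0,0],[0,0,0],[0,0,0],[0,0,0],[0,0,0],[0,0,0],[0,0,0],[0,0,0]],"jaw":[-0.3,-0.3,-0.3,-0.3,-0.3,-0.3,-0.3,-0.3]}'
python3 go.py .5572 .3185 .24 .608
```

```text
t: 23.52
ee_pos: [0.5116, 0.0012, 0.2419]
eef_rot: [0.954, 0.301, -0.001, -0.0]
wrist_force: [1.4, 0.0, -0.5]
finger_gap: 0.0419
t 23.52 pos [0.5116 0.0012 0.2419] off [ 0.2195 -0.2336  0.0017] rot [-0.002  0.003  0.004] gap 0.0419 F [ 1.4  0.  -0.5] q [ 0.52  0.27 -0.75  1.88  0.21  1.08  0.29]
```

```bash
python3 -m pendant '{"offset":[[0.04,-0.04,0],[0.08,-0.085,0],[0.12,-0.13,0],[0.16,-0.17,0],[0.19,-0.205,0],[0.21,-0.225,0],[0.219,-0.234,0.03],[0.219,-0.234,0.06]],"delta_rot":[[0,0,0],[0,0,0],[0,0,0],[0,0,0],[0,0,0],[0,0,0],[0,0,0],[0,0,0]],"jaw":[-0.3,-0.3,-0.3,-0.3,-0.3,-0.3,-0.3,-0.3]}'
python3 go.py .5572 .3185 .0475 .608
```

```text
t: 24.52
ee_pos: [0.5557, 0.3181, 0.1811]
eef_rot: [0.953, 0.302, -0.001, -0.0]
wrist_force: [-0.1, -0.6, -1.6]
finger_gap: 0.0421
t 24.52 pos [0.5557 0.3181 0.1811] off [0.0018 0.0008 0.1336] rot [-0.002  0.003  0.008] gap 0.0421 F [-0.1 -0.6 -1.6] q [-0.09  0.57 -0.75  1.64  0.43  1.1  -0.34]
```

```bash
python3 -m pendant '{"offset":[[0,0,0.03],[0,0,0.06],[0,0,0.09],[0,0,0.112],[0,0,0.125],[0,0,0.13],[0,0,0.13]],"delta_rot":[[0,0,0],[0,0,0],[0,0,0],[0,0,0],[0,0,0],[0,0,0],[0,0,0]],"jaw":[-0.3,-0.3,-0.3,-0.3,-0.3,-0.3,-0.3]}'
python3 go.py .5572 .3185 .0475 .608
```

```text
t: 25.4
ee_pos: [0.5589, 0.316, 0.0537]
eef_rot: [0.954, 0.301, 0.0, -0.0]
wrist_force: [-0.0, 0.7, -0.4]
finger_gap: 0.0422
t 25.4 pos [0.5589 0.316  0.0537] off [ 0.0001 -0.003   0.0062] rot [-0.    -0.001  0.003] gap 0.0422 F [-0.   0.7 -0.4] q [-0.14  0.71 -0.67  1.73  0.55  0.9  -0.43]
```

```bash
python3 -m pendant '{"offset":[[0,-0.002,0.003],[0,-0.003,0.0055],[0,-0.003,0.0055],[0,-0.003,0.0055],[0,-0.003,0.0055]],"delta_rot":[[0,0,0],[0,0,0],[0,0,0],[0,0,0],[0,0,0]],"jaw":[-0.3,-0.3,-0.3,-0.3,-0.3]}'
python3 go.py .5572 .3185 .0475 .608
```

```text
t: 26.02
ee_pos: [0.5571, 0.3181, 0.0479]
eef_rot: [0.954, 0.3, 0.0, -0.0]
wrist_force: [-0.3, 0.7, -0.8]
finger_gap: 0.0415
t 26.02 pos [0.5571 0.3181 0.0479] off [ 0.0003 -0.0002  0.0004] rot [ 0.    -0.     0.003] gap 0.0415 F [-0.3  0.7 -0.8] q [-0.15  0.72 -0.67  1.73  0.55  0.89 -0.44]
```

```bash
python3 -m pendant '{"offset":[[0,0,0.0005],[0,0,0.0005],[0,0,0.0005],[0,0,0.0005],[0,0,0.0005],[0,0,0.0005],[0,0,0.0005],[0,0,0.0005]],"delta_rot":[[0,0,0],[0,0,0],[0,0,0],[0,0,0],[0,0,0],[0,0,0],[0,0,0],[0,0,0]],"jaw":[-0.3,1,1,1,1,1,1,1]}'
python3 -m pendant '{"offset":[[0,0,-0.02],[0,0,-0.06],[0,0,-0.12],[0,0,-0.17],[0,0,-0.17]],"delta_rot":[[0,0,0],[0,0,0],[0,0,0],[0,0,0],[0,0,0]],"jaw":[1,1,1,1,1]}'
python3 go.py .6466 -.0297 .22 .608
```

```text
t: 27.02
ee_pos: [0.557, 0.3181, 0.0473]
eef_rot: [0.954, 0.301, 0.0, 0.0]
wrist_force: [0.1, -0.8, 0.5]
finger_gap: 0.0876
t: 27.65
ee_pos: [0.5587, 0.3205, 0.2237]
eef_rot: [0.954, 0.301, 0.005, -0.001]
wrist_force: [-0.0, -0.5, -0.2]
finger_gap: 0.0876
t 27.65 pos [0.5587 0.3205 0.2237] off [-0.1289  0.3373  0.0026] rot [ 0.    -0.012  0.004] gap 0.0876 F [-0.  -0.5 -0.2] q [-0.07  0.53 -0.77  1.6   0.4   1.16 -0.32]
```

```bash
python3 -m pendant '{"offset":[[-0.02,0.05,0],[-0.04,0.11,0],[-0.065,0.17,0],[-0.09,0.23,0],[-0.115,0.29,0],[-0.129,0.337,0],[-0.129,0.337,0.02],[-0.129,0.337,0.06]],"delta_rot":[[0,0,0],[0,0,0],[0,0,0],[0,0,0],[0,0,0],[0,0,0],[0,0,0],[0,0,0]],"jaw":[1,1,1,1,1,1,1,1]}'
python3 go.py .6466 -.0297 .05 .608
python3 - <<'E'
from h import *
import json
from cell import r,camera
o=json.load(open('o.json'));ims=[]
for n,(ox,oy) in [('top',(100,120)),('side',(140,170))]:
    d=camera(n);im=crop(d['frame'],ox,oy,190,190,2)
    for y,l in ((-.032,.084),(.044,.06)): draw(im,proj(d,box(*o['coffee'],.036,.088,l,y)),(255,0,0),2,(ox,oy))
    for y,l in ((-.069,.084),(.013,.072),(.082,.058)): draw(im,proj(d,box(*o['burger'],.036,.088,l,y)),(255,0,0),2,(ox,oy))
    ims.append(im)
cv2.imwrite('pics/p3.png',np.hstack(ims))
E
```

```text
t: 28.65
ee_pos: [0.6453, -0.0317, 0.1578]
eef_rot: [0.954, 0.3, 0.001, 0.0]
wrist_force: [-0.9, 0.6, 0.0]
finger_gap: 0.0876
t 28.65 pos [ 0.6453 -0.0317  0.1578] off [ 0.002  -0.001   0.1078] rot [ 0.001 -0.003  0.002] gap 0.0876 F [-0.9  0.6  0. ] q [ 0.44  0.59 -0.69  1.66  0.42  1.05  0.23]
```

View pics/p3.png

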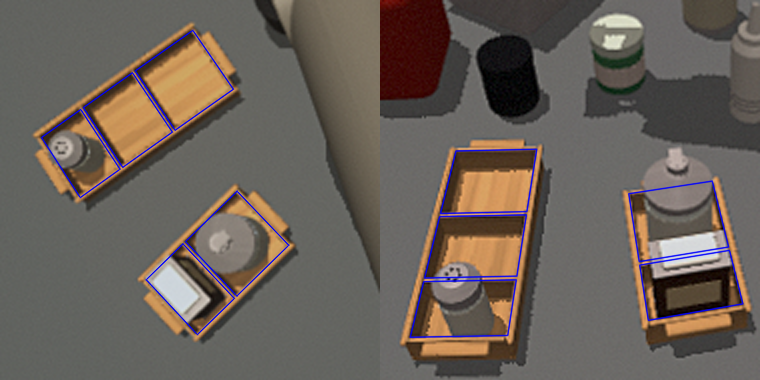

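Tin, pourer and shaker stand upright in their bays, and both caddies are unmoved. Jar next.

```bash
python3 -m pendant '{"offset":[[0.001,0,0.03],[0.001,0,0.06],[0.001,0,0.085],[0.001,0,0.1],[0.001,0,0.108],[0.001,0,0.108],[0.001,0,0.108]],"delta_rot":[[0,0,0],[0,0,0],[0,0,0],[0,0,0],[0,0,0],[0,0,0],[0,0,0]],"jaw":[1,1,1,1,1,1,1]}'
python3 -m pendant '{"offset":[[0,0,0],[0,0,0],[0,0,0],[0,0,0],[0,0,0],[0,0,0]],"delta_rot":[[0,0,0],[0,0,0],[0,0,0],[0,0,0],[0,0,0],[0,0,0]],"jaw":[0.2,0.2,0.2,0.2,0.2,0.2]}' 35
python3 go.py .6466 -.0297 .2 .608
```

```text
t: 29.62
ee_pos: [0.646, -0.0312, 0.0503]
eef_rot: [0.954, 0.3, 0.001, 0.0]
wrist_force: [0.0, 0.2, 0.6]
finger_gap: 0.0879
t: 30.38
ee_pos: [0.646, -0.031, 0.0498]
eef_rot: [0.954, 0.301, 0.001, -0.0]
wrist_force: [2.3, 1.5, 2.9]
finger_gap: 0.0635
t 30.38 pos [ 0.646  -0.031   0.0498] off [ 0.0014 -0.0006 -0.1502] rot [ 0.001 -0.002  0.003] gap 0.0635 F [2.3 1.5 2.9] q [ 0.39  0.71 -0.63  1.72  0.52  0.88  0.15]
```

```bash
python3 -m pendant '{"offset":[[0,0,-0.02],[0,0,-0.06],[0,0,-0.1],[0,0,-0.13],[0,0,-0.13],[0,0,-0.13]],"delta_rot":[[0,0,0],[0,0,0],[0,0,0],[0,0,0],[0,0,0],[0,0,0]],"jaw":[0.2,0.2,0.2,0.2,0.2,0.2]}'
python3 go.py .6434 .1945 .18 .608
```

```text
t: 31.12
ee_pos: [0.6439, -0.032, 0.1779]
eef_rot: [0.954, 0.3, -0.001, -0.0]
wrist_force: [-0.5, 0.1, -3.8]
finger_gap: 0.0632
t 31.12 pos [ 0.6439 -0.032   0.1779] off [ 0.1294 -0.1859 -0.0023] rot [-0.001  0.003  0.003] gap 0.0632 F [-0.5  0.1 -3.8] q [ 0.45  0.57 -0.7   1.64  0.4   1.09  0.24]
```

```bash
python3 -m pendant '{"offset":[[0.015,-0.025,0],[0.045,-0.065,0],[0.075,-0.11,0],[0.105,-0.15,0],[0.125,-0.178,0],[0.129,-0.186,0],[0.129,-0.186,0.03],[0.129,-0.186,0.06]],"delta_rot":[[0,0,0],[0,0,0],[0,0,0],[0,0,0],[0,0,0],[0,0,0],[0,0,0],[0,0,0]],"jaw":[0.2,0.2,0.2,0.2,0.2,0.2,0.2,0.2]}'
python3 go.py .6434 .1945 .054 .608
```

```text
t: 32.12
ee_pos: [0.6439, 0.1931, 0.1171]
eef_rot: [0.954, 0.3, -0.001, 0.001]
wrist_force: [0.3, -0.2, -4.1]
finger_gap: 0.0634
t 32.12 pos [0.6439 0.1931 0.1171] off [ 0.0005 -0.0015  0.0631] rot [0.001 0.003 0.002] gap 0.0634 F [ 0.3 -0.2 -4.1] q [ 0.08  0.68 -0.68  1.61  0.48  1.03 -0.14]
```

```bash
python3 -m pendant '{"offset":[[0,-0.001,0.02],[0,-0.001,0.04],[0,-0.001,0.052],[0,-0.001,0.059],[0,-0.001,0.0615],[0,-0.001,0.0615],[0,-0.001,0.0615]],"delta_rot":[[0,0,0],[0,0,0],[0,0,0],[0,0,0],[0,0,0],[0,0,0],[0,0,0]],"jaw":[0.2,0.2,0.2,0.2,0.2,0.2,0.2]}'
python3 go.py .6434 .1945 .054 .608
```

```text
t: 33.0
ee_pos: [0.6442, 0.196, 0.0585]
eef_rot: [0.954, 0.301, 0.001, 0.0]
wrist_force: [0.0, 0.6, -3.9]
finger_gap: 0.063
t 33.0 pos [0.6442 0.196  0.0585] off [-0.0015  0.0008  0.0045] rot [ 0.    -0.001  0.003] gap 0.063 F [ 0.   0.6 -3.9] q [ 0.05  0.74 -0.65  1.65  0.53  0.94 -0.18]
```

```bash
python3 -m pendant '{"offset":[[-0.001,0,0.002],[-0.001,0,0.004],[-0.001,0,0.004],[-0.001,0,0.004],[-0.001,0,0.004]],"delta_rot":[[0,0,0],[0,0,0],[0,0,0],[0,0,0],[0,0,0]],"jaw":[0.2,0.2,0.2,0.2,0.2]}'
python3 go.py .6434 .1945 .054 .608
```

```text
t: 33.62
ee_pos: [0.643, 0.1952, 0.0538]
eef_rot: [0.954, 0.301, -0.0, 0.0]
wrist_force: [0.1, -0.5, -2.6]
finger_gap: 0.0636
t 33.62 pos [0.643  0.1952 0.0538] off [-0.0001  0.0008 -0.0002] rot [0.    0.    0.003] gap 0.0636 F [ 0.1 -0.5 -2.6] q [ 0.05  0.74 -0.64  1.65  0.53  0.93 -0.18]
```

```bash
python3 -m pendant '{"offset":[[0,0,0.0003],[0,0,0.0003],[0,0,0.0003],[0,0,0.0003],[0,0,0.0003],[0,0,0.0003],[0,0,0.0003]],"delta_rot":[[0,0,0],[0,0,0],[0,0,0],[0,0,0],[0,0,0],[0,0,0],[0,0,0]],"jaw":[0.2,1,1,1,1,1,1]}'
python3 -m pendant '{"offset":[[0,0,-0.02],[0,0,-0.06],[0,0,-0.12],[0,0,-0.17],[0,0,-0.19],[0,0,-0.19]],"delta_rot":[[0,0,0],[0,0,0],[0,0,0],[0,0,0],[0,0,0],[0,0,0]],"jaw":[1,1,1,1,1,1]}'
python3 go.py .4853 -.0747 .24 .608
```

```text
t: 34.5
ee_pos: [0.643, 0.1952, 0.0535]
eef_rot: [0.954, 0.301, 0.0, -0.0]
wrist_force: [0.0, -0.7, -0.3]
finger_gap: 0.0877
t: 35.25
ee_pos: [0.6435, 0.1956, 0.2452]
eef_rot: [0.954, 0.3, 0.001, 0.0]
wrist_force: [-0.9, 0.1, -0.8]
finger_gap: 0.0876
t 35.25 pos [0.6435 0.1956 0.2452] off [-0.2845  0.1308  0.0046] rot [ 0.001 -0.003  0.003] gap 0.0876 F [-0.9  0.1 -0.8] q [ 0.11  0.56 -0.74  1.5   0.39  1.23 -0.07]
```

```bash
python3 -m pendant '{"offset":[[-0.03,0.015,0],[-0.08,0.04,0],[-0.13,0.06,0],[-0.18,0.085,0],[-0.23,0.105,0],[-0.27,0.125,0],[-0.2845,0.131,0],[-0.2845,0.131,0]],"delta_rot":[[0,0,0],[0,0,0],[0,0,0],[0,0,0],[0,0,0],[0,0,0],[0,0,0],[0,0,0]],"jaw":[1,1,1,1,1,1,1,1]}'
python3 go.py .4853 -.0747 .0835 .608
python3 - <<'E'
from h import *
import json
from cell import r,camera
o=json.load(open('o.json'));st=r.state();d=camera('wrist');im=d['frame'].copy()
draw(im,proj(d,ring(*o['bottle'],.105,.026),st));draw(im,proj(d,ring(*o['bottle'],.16,.004),st))
cv2.imwrite('pics/w2.png',im)
E
```

```text
t: 36.25
ee_pos: [0.4842, -0.0756, 0.2425]
eef_rot: [0.954, 0.3, -0.001, -0.0]
wrist_force: [0.3, 0.1, 0.1]
finger_gap: 0.088
t 36.25 pos [ 0.4842 -0.0756  0.2425] off [1.60e-03 1.00e-04 1.59e-01] rot [-0.002  0.002  0.001] gap 0.088 F [0.3 0.1 0.1] q [ 0.7   0.23 -0.77  1.92  0.18  1.06  0.47]
```

View pics/w2.png

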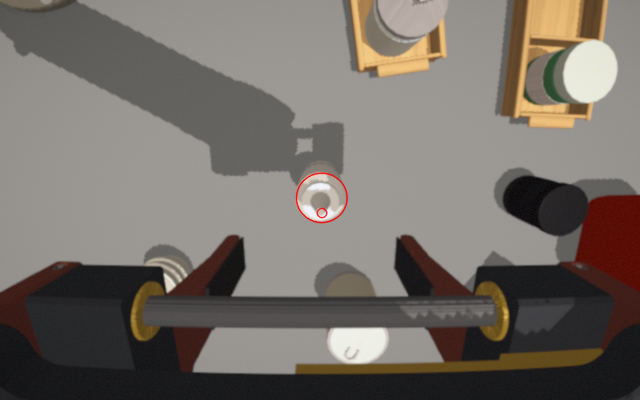

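The rings sit on the bottle at (321,198), so it is centred between the jaws. Descending.

```bash
python3 -m pendant '{"offset":[[0.001,0,0.03],[0.001,0,0.07],[0.001,0,0.11],[0.001,0,0.14],[0.001,0,0.155],[0.001,0,0.159],[0.001,0,0.159],[0.001,0,0.159]],"delta_rot":[[0,0,0],[0,0,0],[0,0,0],[0,0,0],[0,0,0],[0,0,0],[0,0,0],[0,0,0]],"jaw":[1,1,1,1,1,1,1,1]}'
python3 -m pendant '{"offset":[[0,0,0],[0,0,0],[0,0,0],[0,0,0],[0,0,0],[0,0,0],[0,0,0]],"delta_rot":[[0,0,0],[0,0,0],[0,0,0],[0,0,0],[0,0,0],[0,0,0],[0,0,0]],"jaw":[-0.1,-0.1,-0.1,-0.1,-0.1,-0.1,-0.1]}' 30
python3 go.py .4853 -.0747 .2 .608
```

```text
t: 37.3
ee_pos: [0.4866, -0.0747, 0.0855]
eef_rot: [0.954, 0.3, 0.001, 0.0]
wrist_force: [-1.1, -0.8, -0.2]
finger_gap: 0.0882
t: 38.17
ee_pos: [0.4856, -0.0748, 0.0845]
eef_rot: [0.954, 0.3, -0.0, 0.0]
wrist_force: [-2.2, -0.3, 2.0]
finger_gap: 0.0513
t 38.17 pos [ 0.4856 -0.0748  0.0845] off [-0.0002 -0.0003 -0.1155] rot [0.    0.001 0.003] gap 0.0513 F [-2.2 -0.3  2. ] q [ 0.58  0.45 -0.67  2.07  0.41  0.75  0.26]
```

```bash
python3 -m pendant '{"offset":[[0,0,-0.02],[0,0,-0.06],[0,0,-0.1],[0,0,-0.135],[0,0,-0.15],[0,0,-0.15]],"delta_rot":[[0,0,0],[0,0,0],[0,0,0],[0,0,0],[0,0,0],[0,0,0]],"jaw":[-0.1,-0.1,-0.1,-0.1,-0.1,-0.1]}'
python3 go.py .5966 .2618 .235 .608
```

```text
t: 38.92
ee_pos: [0.4859, -0.0747, 0.2345]
eef_rot: [0.954, 0.3, 0.0, 0.0]
wrist_force: [-0.7, -0.1, -3.4]
finger_gap: 0.051
t 38.92 pos [ 0.4859 -0.0747  0.2345] off [ 0.2835 -0.2124 -0.0005] rot [ 0.001 -0.001  0.003] gap 0.051 F [-0.7 -0.1 -3.4] q [ 0.7   0.24 -0.78  1.93  0.2   1.04  0.45]
```

```bash
python3 -m pendant '{"offset":[[0.02,-0.015,0],[0.06,-0.045,0],[0.11,-0.08,0],[0.16,-0.12,0],[0.21,-0.155,0],[0.25,-0.185,0],[0.275,-0.205,0],[0.2835,-0.2124,0]],"delta_rot":[[0,0,0],[0,0,0],[0,0,0],[0,0,0],[0,0,0],[0,0,0],[0,0,0],[0,0,0]],"jaw":[-0.1,-0.1,-0.1,-0.1,-0.1,-0.1,-0.1,-0.1]}'
python3 -m pendant '{"offset":[[0,0,0],[0,0,0]],"delta_rot":[[0,0,0],[0,0,0]],"jaw":[-0.1,-0.1]}'
python3 go.py .5966 .2618 .089 .608
```

```text
t: 39.92
ee_pos: [0.5951, 0.2641, 0.2318]
eef_rot: [0.953, 0.302, -0.002, -0.001]
wrist_force: [0.1, -0.2, -3.5]
finger_gap: 0.0515
t: 40.17
ee_pos: [0.5964, 0.2598, 0.2337]
eef_rot: [0.954, 0.3, -0.001, 0.001]
wrist_force: [0.5, -0.3, -2.6]
finger_gap: 0.0511
t 40.17 pos [0.5964 0.2598 0.2337] off [ 0.0016 -0.0017  0.1447] rot [0.001 0.002 0.001] gap 0.0511 F [ 0.5 -0.3 -2.6] q [ 0.04  0.54 -0.79  1.56  0.4   1.21 -0.22]
```

```bash
python3 -m pendant '{"offset":[[0.0016,-0.0017,0.03],[0.0016,-0.0017,0.065],[0.0016,-0.0017,0.095],[0.0016,-0.0017,0.12],[0.0016,-0.0017,0.135],[0.0016,-0.0017,0.142],[0.0016,-0.0017,0.142],[0.0016,-0.0017,0.142]],"delta_rot":[[0,0,0],[0,0,0],[0,0,0],[0,0,0],[0,0,0],[0,0,0],[0,0,0],[0,0,0]],"jaw":[-0.1,-0.1,-0.1,-0.1,-0.1,-0.1,-0.1,-0.1]}'
python3 go.py .5966 .2618 .089 .608
```

```text
t: 41.18
ee_pos: [0.5972, 0.2646, 0.0935]
eef_rot: [0.954, 0.3, 0.001, -0.0]
wrist_force: [0.6, -0.3, -2.5]
finger_gap: 0.0512
t 41.17 pos [0.5972 0.2646 0.0935] off [-0.0021  0.0019  0.0045] rot [ 0.    -0.002  0.003] gap 0.0512 F [ 0.6 -0.3 -2.5] q [-0.02  0.69 -0.72  1.68  0.53  0.98 -0.31]
```

```bash
python3 -m pendant '{"offset":[[-0.001,0.001,0.002],[-0.001,0.001,0.004],[-0.001,0.001,0.004],[-0.001,0.001,0.004],[-0.001,0.001,0.004]],"delta_rot":[[0,0,0],[0,0,0],[0,0,0],[0,0,0],[0,0,0]],"jaw":[-0.1,-0.1,-0.1,-0.1,-0.1]}'
python3 go.py .5966 .2618 .089 .608
```

```text
t: 41.8
ee_pos: [0.5965, 0.2629, 0.0886]
eef_rot: [0.954, 0.301, 0.0, 0.0]
wrist_force: [0.0, -0.7, -1.3]
finger_gap: 0.0511
t 41.8 pos [0.5965 0.2629 0.0886] off [-0.0005  0.0009 -0.0004] rot [ 0.    -0.     0.003] gap 0.0511 F [ 0.  -0.7 -1.3] q [-0.02  0.69 -0.71  1.68  0.53  0.97 -0.31]
```

Wrist force has fallen as the floor takes the load. Releasing.

```bash
python3 -m pendant '{"offset":[[0,0,0.0003],[0,0,0.0003],[0,0,0.0003],[0,0,0.0003],[0,0,0.0003],[0,0,0.0003],[0,0,0.0003]],"delta_rot":[[0,0,0],[0,0,0],[0,0,0],[0,0,0],[0,0,0],[0,0,0],[0,0,0]],"jaw":[-0.1,1,1,1,1,1,1]}'
python3 -m pendant '{"offset":[[0,0,-0.02],[0,0,-0.06],[0,0,-0.1],[0,0,-0.14],[0,0,-0.15]],"delta_rot":[[0,0,0],[0,0,0],[0,0,0],[0,0,0],[0,0,0]],"jaw":[1,1,1,1,1]}'
python3 go.py .5 -.2 .26 .608
```

```text
t: 42.68
ee_pos: [0.5964, 0.2629, 0.0882]
eef_rot: [0.954, 0.301, 0.0, -0.0]
wrist_force: [-0.7, -0.3, -0.1]
finger_gap: 0.0879
t: 43.3
ee_pos: [0.5975, 0.2642, 0.2427]
eef_rot: [0.954, 0.301, 0.003, -0.001]
wrist_force: [-0.4, 0.1, -0.9]
finger_gap: 0.0876
t 43.3 pos [0.5975 0.2642 0.2427] off [-0.3459  0.3244 -0.0191] rot [ 0.001 -0.008  0.003] gap 0.0876 F [-0.4  0.1 -0.9] q [ 0.04  0.54 -0.79  1.55  0.4   1.21 -0.22]
```

```bash
python3 -m pendant '{"offset":[[-0.03,0.03,-0.02],[-0.08,0.075,-0.02],[-0.12,0.115,-0.02],[-0.17,0.16,-0.02],[-0.22,0.205,-0.02],[-0.26,0.245,-0.02],[-0.29,0.27,-0.02],[-0.3,0.28,-0.02]],"delta_rot":[[0,0,0],[0,0,0],[0,0,0],[0,0,0],[0,0,0],[0,0,0],[0,0,0],[0,0,0]],"jaw":[1,1,1,1,1,1,1,1]}'
python3 - <<'E'
from h import *
import json
from cell import r,camera
o=json.load(open('o.json'));ims=[];print(np.round(r.state()['qvel'],3))
for n,(ox,oy) in [('top',(100,120)),('side',(140,170))]:
    d=camera(n);cv2.imwrite(f'pics/end_{n}.png',d['frame']);im=crop(d['frame'],ox,oy,190,190,2)
    for c,L in (('coffee',((-.032,.084),(.044,.06))),('burger',((-.069,.084),(.013,.072),(.082,.058)))):
        for y,l in L: draw(im,proj(d,box(*o[c],.036,.088,l,y)),(255,0,0),2,(ox,oy))
    def at(c,y): a=o[c];return a[0]-y*np.sin(a[2]),a[1]+y*np.cos(a[2])
    for c,y,z,q in [('burger',-.069,.082,.032),('burger',.013,.109,.026),('burger',.082,.078,.0215),('coffee',-.032,.094,.0335)]: draw(im,proj(d,ring(*at(c,y),z,q)),(0,0,255),2,(ox,oy))
    draw(im,proj(d,box(*o['coffee'],.084,.07,.038,.044)),(0,0,255),2,(ox,oy))
    draw(im,proj(d,ring(*o['can'],.108,.0365)),(0,0,255),2,(ox,oy))
    ims.append(im)
cv2.imwrite('pics/p4.png',np.hstack(ims))
E
```

```text
t: 44.3
ee_pos: [0.5098, -0.1416, 0.2578]
eef_rot: [0.954, 0.298, -0.001, 0.0]
wrist_force: [0.2, 0.1, 1.6]
finger_gap: 0.0878
[ 0.124  0.01   0.002 -0.022 -0.021 -0.006  0.197]
```

View pics/p4.png

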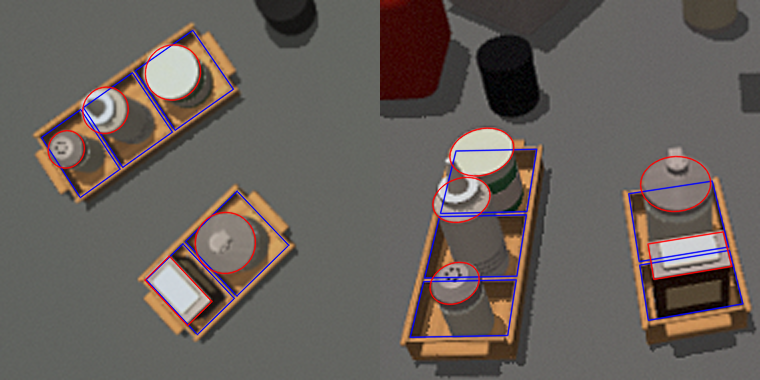

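View pics/end_side.png

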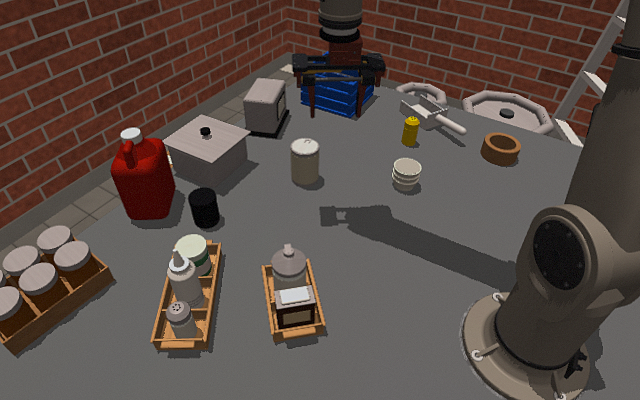

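All five match their ideal outlines in both views. The can at (305,162) and the ramekins at (406,174) are where they started. Handing in.

```bash
python3 -m pendant '{"offset":[[0,0,0],[0,0,0],[0,0,0],[0,0,0]],"delta_rot":[[0,0,0],[0,0,0],[0,0,0],[0,0,0]],"jaw":[1,1,1,1]}'; python3 -c "
from cell import close_job;print(close_job())"
```

```text
t: 44.9
ee_pos: [0.5112, -0.138, 0.2582]
eef_rot: [0.954, 0.301, 0.0, -0.0]
wrist_force: [0.3, 0.0, 0.1]
finger_gap: 0.0881
the job is handed in; nothing more can be done
None
```

Both caddies are made up and the job is handed in at about 45 s of the 144 s allowed; no verdict was reported. The squeeze bottle, grey salt shaker and relish jar are in the burger caddy. The sugar pourer and cocoa tin are in the coffee caddy.

In the last top and side pictures, all five stand upright in their right bays, a few mm at most from the ideal outlines. Both caddies, the food can, the ramekins and the two look-alikes look unmoved, and the open gripper is well clear of everything. No check failed or disagreed. I judged the floor contact from the arm heights, the wrist forces and the pictures, as there is no depth reading.

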